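# Put the rinsed blue bud vase upside down on the drying peg

## Robot

A 7-joint arm with a two-finger parallel gripper is mounted at the origin on the work surface. World frame = base frame: x ahead of the robot, y to its left, z up, the work surface at z = 0. Lengths are in m, angles in rad, forces in N, time in s.
With the tool pointing down it reaches from about 0.4 to 0.85 m from the base axis. Payload 4.5 kg.
Tool frame: the origin (TCP) lies midway between the tips of the shut fingers; the grasp point (between the pads) lies 19 mm behind it; y points along the fingers, z is the direction in which the jaws open and shut, and the axes are right-handed (so a half turn about y gives the same grasp; the last joint's range is limited). The gripper opens to 88 mm and grips with 3 to 60 N. Pads are 18 mm wide; open, the fingers measure 123 mm over their backs; the gripper's body (75 mm by 187 mm) begins 45 mm behind the grasp point.
Start: joints at [1.321, 0.689, -0.195, 1.565, 0.157, 0.902, -0.215], TCP at [0.175, -0.6, 0.205] pointing down, gripper open.
Joint ranges: [-3.01, 3.01], [-0.46, 2.08], [-1.47, 1.51], [0.13, 2.56], [-1, 4.14], [0.04, 2.09], [-2.66, 2.66]. Speed limits (rad/s): [2.57, 2.57, 3.14, 3.14, 3.14, 3.14, 3.14].

## Interface

Orientations are given as a unit quaternion [x, y, z, w].
In Python, from plant import r, snapshot, get_calibration, job, boxes_of gives the robot as it stands. The module is installed in compiled form; this text tells all that it offers.
- The arm moves only by the shell command python3 -m handwheel 'ROWS' [OPENING] [FORCE]. ROWS is JSON, a list that holds one entry, the list of rows, each a list of 6 numbers: the shift along the tool's x, y, z as a fraction of full scale, then the turn, a rotation vector about the tool's x, y, z as a fraction of full scale. In form: [[[x, y, z, wx, wy, wz], ...]]. A call has 1 to 12 rows; each row is the pose to reach, as a shift and turn from the pose commanded when the call began, along the tool's axes at that moment, turning the shorter way round; what a row does not reach only later rows make up. Full scale, the value 1, is 100 cm for a shift and 180 degrees for a turn. A row lasts 1/12 s, in which the tool goes at most 41.7 mm and 7.16 degrees, less where a joint would pass 70% of its speed; a pose out of reach is approached as far as the arm can. A call with a number of a shift or a turn outside -1 to 1 is refused whole. A call with a gripper value outside its range is refused whole. OPENING is the opening, from -1 (shut) to 1 (fully open), set as the call begins (- or left out, the last holds). The fingers move at their own pace and stop on an object; FORCE is the grip in N (left out, the last holds). Time passes only in rows, so rows that repeat a pose let the fingers close. It gives the time, the measured TCP pose, the force and the opening at its end, in the units of the state.
- r.get_state(): the state, without advancing time (a new reading comes with each control period).
- snapshot(name): name is "scene" or "top" or "wrist"; returns the picture (400x640x3 uint8, red, green, blue); there is no depth.
- get_calibration(name): a dict with "fx", "fy", "cx", "cy" (pixels), "T" (4x4, takes a point from camera to world coordinates). Camera axes: x right, y down, z forward; pixel columns grow to the right and rows downward; lengths in m; the calibration is good to about 2 mm. A picture is of the moment at which its call begins: read the wrist's pose just before it. get_calibration takes no time and is no camera call; for the wrist camera it gives the pose at the moment of the call.
- job.finish_job(): hands the job in, once; it reports no verdict.
Trained networks look in the newest picture that a camera, given by its name, has taken for a name from the list of things; names that differ only in an ending like _2 or _b are one class to them, and where a whole thing is asked for, a point or a joint stands for the part that bears it (a point fixed in the world has none). Each returns a list of dicts, best first, with "confidence" (0 to 1); they miss things now and then, are a little off and sometimes report something else, mostly with a low value. They report only what shows in the picture. A call takes as long as a camera call. They do not tell look-alikes from the thing itself.
- boxes_of(thing, camera): "bbox" ([left, top, right, bottom] in pixels, round what is visible of it).
The state is a dict: "clock": time; "q": joint angles; "qd": joint speeds; "joint_torque": joint torques, N m; "tool_pos": TCP position; "eef_rot": TCP orientation; "contact_force": force on the tool from outside, world axes, zero at the start; "moment": the same for the moment, N m; "opening": opening from 0.0 (shut) to 1.0 (fully open).
Only numpy, scipy, OpenCV 4.12 (cv2) and the standard library are available. Lean on these libraries where they do the work, as an engineer would, in place of code of your own. Each camera call takes 0.05 s, during which the arm holds its last target. There are 200 camera calls.

## Task

The blue bud vase on the craft stall has just been rinsed. Lift it out of its wire cradle, turn it upside down and slide its neck over the peg of the wooden drying stand until its mouth rests on the stand's base, then let go without dropping it. Leave the terracotta vase lying in its cradle.

Things in the scene. Friction and masses are not known exactly. Their poses are not given: they have to be found in the camera images.
- blue_vase: Blue glazed vase, to be dried: round, hollow, 150 mm long, about 0.22 kg. Origin: centre of its underside; its +z runs along its axis to the mouth. Along it: body 52 mm across from 6 to 85 mm (48 at the bottom edge), shoulder to 100 mm, neck 35 mm outside, 28 mm inside, from 100 to 150 mm. Starts lying loose in a fixed cradle, underside raised (its centre 122 mm above the table).
- blue_vase_mouth (a point): Centre of the blue vase's mouth, in the rim's plane, 150 mm along the axis from the underside. At the start the neck points 20 degrees below level and away from the robot, up to 35 degrees left or right of straight ahead.
- terracotta_vase: Bystander of the same shape, size and axes, lying in an identical cradle; leave it there. Each cradle: two wire rails under the body 16 mm either side of its axis on wire legs, a crossbar under the neck that stops the shoulder, a wooden foot 76 mm wide, 16 mm thick. The body's sides and top are free for fingers; lift straight up.
- drying_stand: Fixed wooden stand: pale round base 110 mm across, 16 mm thick, one dark upright peg at its centre. Origin: centre of the base's underside, on the table; +z up along the peg. Peg 20 mm across up to 62 mm above the table, then tapering to 8 mm across at its top, 80 mm above the table. The neck has 4 mm to spare all round; fully home, the rim rests on the base.
Not all that is in view belongs to the job. There is more than one size of the blue_vase; the one meant has the size given above. What is shaped like the drying_stand but purple is not meant.

How it is judged:
At the end, for the whole second after the job is handed in: The blue vase stands upside down on the stand, within 10 degrees of vertical, the peg in its neck: mouth centre within 12 mm of the peg axis and at most 24 mm above the table (8 mm above the base), released, at rest; the terracotta vase within 30 mm of its start (z of blue_vase_mouth in the frame of drying_stand below 0.024 m and horizontal distance between blue_vase_mouth and drying_stand below 0.012 m and angle between blue_vase's own z axis and vertical above 2.96 rad and linear speed of blue_vase below 0.02 m/s and contact force between blue_vase and the fingers below 0.1 N and distance of terracotta_vase from where it was at the start of the episode below 0.03 m); the robot touches nothing.
It fails at once if the blue vase is dropped: it moves faster than 0.5 m/s while the fingers do not touch it (linear speed of blue_vase above 0.5 m/s and contact force between blue_vase and the fingers below 0.05 N).
It fails at once if the terracotta vase is moved by more than 30 mm (distance of terracotta_vase from where it was at the start of the episode above 0.03 m).
It also fails if it takes over 43 s, if anything falls off the work surface, if the arm or the gripper's body presses on something with over 40 N, if the wrist force passes 120 N, or if a joint passes its speed limit or range.

## Working session

There is one attempt and no reset: what is moved stays moved. The work goes in short steps, Python scripts to look and compute and a shell command to move; the robot and the scene stay as the last step left them, time stands still between calls to the robot, and variables do not carry over. Pictures are saved under pics/ and viewed, about 8 in all and at most 12, crops included, and the job is handed in when it is done.

```bash
mkdir -p pics
python3 - <<'E'
from plant import r, snapshot, get_calibration, boxes_of
import cv2,numpy as np
print(r.get_state())
for c in ("scene","top"):
    im=snapshot(c); cv2.imwrite(f"pics/{c}0.png",im[:,:,::-1])
    k=get_calibration(c); print(c,k["fx"],k["fy"],k["cx"],k["cy"]); print(np.round(k["T"],4).tolist())
    for t in ("blue_vase","terracotta_vase","drying_stand"):
        print(t,[(np.round(b["bbox"]).tolist(),round(b["confidence"],2)) for b in boxes_of(t,c)])
E
```

```text
{'clock': 0.0, 'q': array([ 1.3208061 ,  0.68997111, -0.1945005 ,  1.56631221,  0.157324  ,
        0.90251542, -0.21513109]), 'qd': array([-2.58328954e-05,  1.46571242e-04,  5.04166158e-04,  7.19703207e-04,
        2.56118026e-05, -6.48646001e-04,  4.54131984e-04]), 'joint_torque': array([-4.29411557e-04, -5.27569878e+01, -1.26679882e+00, -1.53431332e+01,
       -5.24892204e-02,  6.53752650e-03,  1.67484968e-04]), 'tool_pos': array([ 0.17474075, -0.59936664,  0.20432627]), 'eef_rot': array([-0.10016419,  0.70062118, -0.69937324,  0.09987074]), 'contact_force': array([-0.02530819, -0.16196747,  0.38864498]), 'moment': array([-0.01276626, -0.06865468,  0.01415345]), 'opening': 1.0034629707551233}
scene 414.8835798939749 414.8835798939749 320.28590656520385 193.228644710311
[[-0.4751, 0.6036, -0.6403, 1.1735], [0.8799, 0.3247, -0.3469, 0.3914], [-0.0015, -0.7282, -0.6854, 0.8328], [0.0, 0.0, 0.0, 1.0]]
blue_vase [([253.0, 142.0, 289.0, 154.0], 0.7), ([217.0, 130.0, 238.0, 186.0], 0.59)]
terracotta_vase [([413.0, 190.0, 443.0, 259.0], 0.66)]
drying_stand [([327.0, 265.0, 371.0, 308.0], 0.95), ([274.0, 223.0, 320.0, 258.0], 0.56)]
top 404.5670773979452 404.5670773979452 320.9616816919085 201.47137499940226
[[0.0215, -0.9951, 0.0966, 0.385], [-0.9998, -0.0214, 0.0022, -0.0034], [-0.0001, -0.0967, -0.9953, 1.0772], [0.0, 0.0, 0.0, 1.0]]
blue_vase [([418.0, 174.0, 463.0, 234.0], 0.9)]
terracotta_vase [([182.0, 184.0, 216.0, 242.0], 0.56)]
drying_stand [([234.0, 120.0, 278.0, 161.0], 0.93), ([299.0, 145.0, 340.0, 189.0], 0.83)]
```

Run:
```python
import cv2,numpy as np
a=cv2.imread("pics/scene0.png");b=cv2.imread("pics/top0.png")
cv2.imwrite("pics/both.png",cv2.resize(np.vstack([a[90:330,150:500],b[70:290,150:500]]),None,fx=1.3,fy=1.3,interpolation=cv2.INTER_CUBIC))
cv2.imwrite("pics/topc.png",cv2.resize(b[90:270,380:580],None,fx=3.3,fy=3.3,interpolation=cv2.INTER_CUBIC))
```

```text
(no output)
```

View pics/both.png

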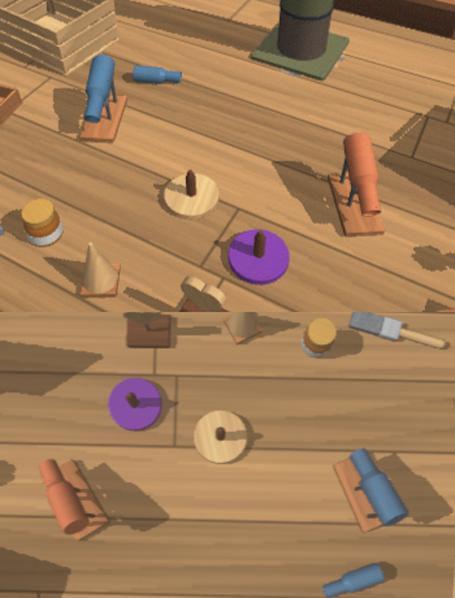

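View pics/topc.png

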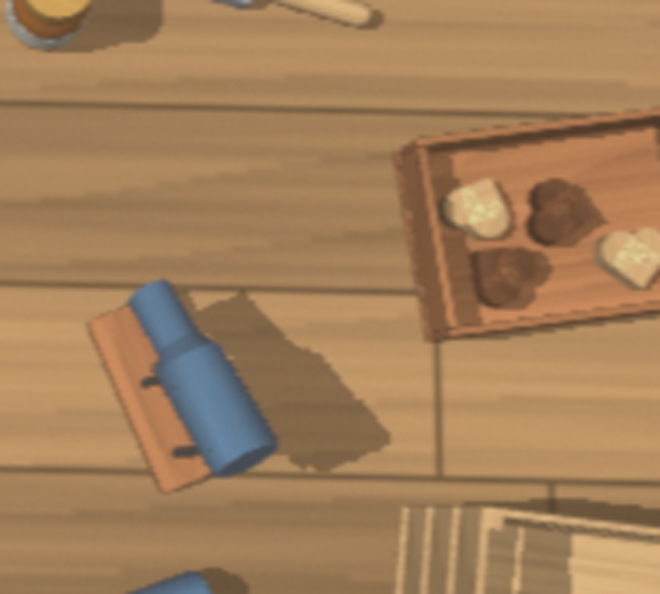

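The crops show these candidates and choices:

- **Blue vase:** the one lying in its cradle at top px (426,178) mouth to (455,228) underside is full size. The small blue vase lying on the table at top px ~(421,293) is a decoy.
- **Stand:** the pale one at top px (319,167) is meant. The purple one at (256,140) is not.
- **Terracotta vase:** it is at top px ~(199,213).

The close crop confirms the vase choice: it is cradled, with its neck pointing away and to the left.

```bash
cat > h.py <<'E'
import cv2,numpy as np
from scipy.optimize import minimize
from scipy.spatial.transform import Rotation as R
from plant import r,snapshot,get_calibration,boxes_of
def proj(k,P):
    T=np.array(k["T"]); c=(P-T[:3,3])@T[:3,:3]
    return np.c_[k["fx"]*c[:,0]/c[:,2]+k["cx"],k["fy"]*c[:,1]/c[:,2]+k["cy"]]
def ray(k,u,v,z):
    T=np.array(k["T"]); d=T[:3,:3]@[(u-k["cx"])/k["fx"],(v-k["cy"])/k["fy"],1]
    return T[:3,3]+d*(z-T[2,3])/d[2]
S=4
def render(k,org,d,shape=(400,640)):
    """silhouette of vase (S x supersampled)"""
    d=d/np.linalg.norm(d); e=np.cross(d,[.3,.5,.81]); e/=np.linalg.norm(e); f=np.cross(d,e)
    t=np.linspace(0,2*np.pi,40); m=np.zeros((shape[0]*S,shape[1]*S),np.uint8)
    pr=[(0,24),(6,26),(85,26),(100,17.5),(150,17.5)]
    rings=[proj(k,org+d*s/1000+q/1000*(np.cos(t)[:,None]*e+np.sin(t)[:,None]*f)) for s,q in pr]
    for a,b in zip(rings,rings[1:]):
        cv2.fillConvexPoly(m,cv2.convexHull(((np.r_[a,b]+.5)*S).astype(np.float32)).astype(np.int32),255)
    return cv2.resize(m,shape[::-1],interpolation=cv2.INTER_AREA)/255.
def mask(im,kind,box,pad=8):
    h=cv2.cvtColor(im,cv2.COLOR_RGB2HSV).astype(int)
    m=(h[...,0]>95)&(h[...,0]<120)&(h[...,1]>90) if kind=="blue" else h
    o=np.zeros(m.shape[:2],bool); l,t,q,b=[int(x) for x in box]
    o[t-pad:b+pad,l-pad:q+pad]=1
    m=(m&o).astype(np.uint8); n,lab,st,_=cv2.connectedComponentsWithStats(m)
    return (lab==1+st[1:,4].argmax()).astype(float)
def fit(views,p0,free):
    """p=[x,y,z,yaw,pitchdown]"""
    p0=np.array(p0,float); sc=np.array([.01,.01,.01,.15,.15])
    def full(v): p=p0.copy(); p[free]+=v*sc[free]; return p
    def dirv(p): return np.array([np.cos(p[4])*np.cos(p[3]),np.cos(p[4])*np.sin(p[3]),-np.sin(p[4])])
    def cost(v):
        p=full(v); return sum(np.abs(render(k,p[:3],dirv(p))-m).sum()/m.sum() for k,m in views)
    s=minimize(cost,np.zeros(len(free)),method="Nelder-Mead",options=dict(initial_simplex=np.vstack([np.zeros(len(free)),np.eye(len(free))]),xatol=.01,fatol=1e-4,maxiter=300))
    return full(s.x),s.fun,dirv(full(s.x))
E
python3 - <<'E'
from h import *
sc=cv2.imread("pics/scene0.png")[...,::-1].copy(); tp=cv2.imread("pics/top0.png")[...,::-1].copy()
ks,kt=get_calibration("scene"),get_calibration("top")
V={"t":(kt,mask(tp,"blue",(418,174,463,234))),"s":(ks,mask(sc,"blue",(217,130,238,186),4))}
print("areas",[v[1].sum() for v in V.values()])
o=ray(kt,455,228,.122); mm=ray(kt,426,178,.075); print(o,mm)
yaw=np.arctan2(*(mm-o)[1::-1]); p0=[*o[:2],.122,yaw,np.radians(20)]
for n,vs,fr in (("top",[V["t"]],[0,1,3]),("scene",[V["s"]],[0,1,3]),("both",[V["t"],V["s"]],[0,1,3]),("both5",[V["t"],V["s"]],[0,1,2,3,4])):
    p,c,d=fit(vs,p0,np.array(fr)); print(n,np.round(p[:3],4),np.round(np.degrees(p[3:]),1),round(c,3))
# stand: pale base disc: fit ellipse to the box-limited bright low-sat blob
for n,k,im,b in (("t",kt,tp,(299,145,340,189)),("s",ks,sc,(274,223,320,258))):
    c=((b[0]+b[2])/2,(b[1]+b[3])/2); print(n,"box centre->",ray(k,*c,.012))
    # base outline fit: edges as sum of gradient along projected circle, z=.016
    g=cv2.GaussianBlur(im,(0,0),.8).astype(float)
    G=np.sqrt(sum(cv2.Sobel(g[...,i],-1,1,0)**2+cv2.Sobel(g[...,i],-1,0,1)**2 for i in range(3))).astype(np.float32)
    t=np.linspace(0,2*np.pi,120)
    def cost(q):
        P=proj(k,np.c_[q[0]+.055*np.cos(t),q[1]+.055*np.sin(t),0*t+.016]).astype(np.float32)
        return -cv2.remap(G,P[None,:,0].copy(),P[None,:,1].copy(),cv2.INTER_LINEAR).mean()
    x0=ray(k,*c,.012)[:2]; best=min((cost(x0+np.array([i,j])*.001),i,j) for i in range(-15,16) for j in range(-15,16))
    q=x0+np.array(best[1:])*.001; print("edge fit",q,best[0]/cost(x0+.015), "peg top px",proj(k,np.array([[*q,.08],[*q,.016]])).round(1).tolist())
print("axes tool x,y,z cols\n",R.from_quat(r.get_state()["eef_rot"]).as_matrix().round(3))
E
```

```text
areas [np.float64(154.0), np.float64(731.0)]
[ 0.42174436 -0.31852255  0.122     ] [ 0.546987   -0.26277799  0.075     ]
top [ 0.4284 -0.3118  0.122 ] [29.7 20. ] 6.966
scene [ 0.4209 -0.3218  0.122 ] [26. 20.] 0.164
both [ 0.4236 -0.3187  0.122 ] [25.6 20. ] 7.18
both5 [ 0.4473 -0.316   0.0809] [109.6 106.3] 2.21
t box centre-> [0.58072217 0.00481481 0.012     ]
edge fit [0.58572217 0.00581481] 3.771889 peg top px [[319.0, 160.1], [319.2, 164.9]]
s box centre-> [0.59141649 0.00760292 0.012     ]
edge fit [0.58841649 0.00660292] 2.3978307 peg top px [[296.2, 221.6], [297.2, 238.6]]
axes tool x,y,z cols
 [[-0.96 -0.    0.28]
 [-0.28  0.   -0.96]
 [ 0.   -1.   -0.  ]]
```

```bash
python3 - <<'E'
import re
s=open("h.py").read()
s=s.replace('m=(h[...,0]>95)&(h[...,0]<120)&(h[...,1]>90) if kind=="blue" else h','m=(im[...,2].astype(int)>im[...,0]+8)')
open("h.py","w").write(s)
E
python3 - <<'E'
from h import *
sc=cv2.imread("pics/scene0.png")[...,::-1].copy(); tp=cv2.imread("pics/top0.png")[...,::-1].copy()
ks,kt=get_calibration("scene"),get_calibration("top")
V={"t":(kt,mask(tp,"blue",(418,174,463,234))),"s":(ks,mask(sc,"blue",(217,130,238,186),4))}
print("areas",[v[1].sum() for v in V.values()])
p0=[.422,-.319,.122,.45,np.radians(20)]
for n,vs,fr in (("top",[V["t"]],[0,1,3]),("scene",[V["s"]],[0,1,3]),("both",[V["t"],V["s"]],[0,1,3]),("both5",[V["t"],V["s"]],[0,1,2,3,4])):
    p,c,d=fit(vs,p0,np.array(fr)); print(n,np.round(p[:3],4),np.round(np.degrees(p[3:]),1),round(c,3))
# stand: silhouette of disc (0..16mm)+ peg
def hull(k,P):
    m=np.zeros((1600,2560),np.uint8); cv2.fillConvexPoly(m,cv2.convexHull(((proj(k,P)+.5)*4).astype(np.float32)).astype(np.int32),255); return cv2.resize(m,(640,400),interpolation=cv2.INTER_AREA)/255.
t=np.linspace(0,2*np.pi,60)
def circ(q,r_,z): return np.c_[q[0]+r_*np.cos(t),q[1]+r_*np.sin(t),0*t+z]
out=[]
for n,k,im,b in (("t",kt,tp,(299,145,340,189)),("s",ks,sc,(274,223,320,258))):
    pm=np.full((400,640),2,np.uint8)*0
    l,tt,rr,bb=b; gc=np.zeros((400,640),np.uint8)
    cv2.grabCut(im[...,::-1].copy(),gc,(l-5,tt-5,rr-l+10,bb-tt+10),np.zeros((1,65)),np.zeros((1,65)),6,cv2.GC_INIT_WITH_RECT)
    m=((gc==1)|(gc==3)).astype(float)
    def cost(q): return np.abs(np.maximum(hull(k,np.r_[circ(q,.055,0),circ(q,.055,.016)]),hull(k,np.r_[circ(q,.01,.016),circ(q,.01,.062),circ(q,.004,.08)]))-m).sum()/m.sum()
    s=minimize(cost,[.585,.006],method="Nelder-Mead",options=dict(initial_simplex=[[.585,.006],[.595,.006],[.585,.016]])); print(n,s.x.round(4),round(s.fun,3),m.sum())
    # dark peg pixels
    g=im.sum(2); ys,xs=np.where((g<190)&(np.indices(g.shape)[1]>l+8)&(np.indices(g.shape)[1]<rr-8)&(np.indices(g.shape)[0]>tt-8)&(np.indices(g.shape)[0]<bb-8))
    if len(xs): print(" peg px",xs.min(),xs.max(),ys.min(),ys.max(),"pred",proj(k,np.r_[circ(s.x,.01,.016),circ(s.x,.01,.062),circ(s.x,.004,.08)]).min(0).round(1),proj(k,np.r_[circ(s.x,.01,.016),circ(s.x,.01,.062),circ(s.x,.004,.08)]).max(0).round(1))
    o=im.copy(); 
    for z in (0,.016): cv2.polylines(o,[proj(k,circ(s.x,.055,z)).round().astype(np.int32)],True,(255,0,0))
    out.append(cv2.resize(o[tt-20:tt+60,l-20:l+80],None,fx=5,fy=5,interpolation=cv2.INTER_NEAREST))
cv2.imwrite("pics/stand.png",np.hstack(out)[...,::-1][:, :1000])
E
```

```text
areas [np.float64(1093.0), np.float64(794.0)]
top [ 0.4182 -0.3154  0.122 ] [22.6 20. ] 0.13
scene [ 0.4212 -0.3185  0.122 ] [24.3 20. ] 0.078
both [ 0.4199 -0.3177  0.122 ] [23.8 20. ] 0.215
both5 [ 0.422  -0.3167  0.1233] [22.4 24.3] 0.223
t [0.5854 0.0067] 0.244 1099.0
 peg px 320 321 164 167 pred [314.8 157.8] [322.7 168.7]
s [0.5796 0.001 ] 0.518 830.0
 peg px 293 298 223 239 pred [292.3 217.4] [300.9 238.4]
```

```bash
cat >> h.py <<'E'
def row(pos,Rm,st=None,frac=1):
    st=st or r.get_state(); R0=R.from_quat(st["eef_rot"]); 
    sh=R0.inv().apply(np.array(pos)-st["tool_pos"]); w=(R0.inv()*R.from_matrix(Rm)).as_rotvec()/np.pi
    print("row",np.r_[sh,w].round(4).tolist(),"rows>=",max(np.linalg.norm(sh)/.0417,np.linalg.norm(w)*180/7.16).round(1))
def tool(a,z):
    a=a/np.linalg.norm(a); z=z-a*(a@z); z/=np.linalg.norm(z); return np.c_[np.cross(a,z),a,z]
def av(yaw,pitch):
    y,p=np.radians([yaw,pitch]); return np.array([np.cos(p)*np.cos(y),np.cos(p)*np.sin(y),-np.sin(p)])
ORG=np.array([.420,-.3172,.122]); YAW=23.8; D=av(YAW,20); Z=np.array([np.sin(np.radians(YAW)),-np.cos(np.radians(YAW)),0])
E
python3 - <<'E'
from h import *
ks,kt=get_calibration("scene"),get_calibration("top")
for z in (0,.04,.08): print(z,"top",ray(kt,501,243,z).round(3),"scene R top",ray(ks,238,101,z).round(3),"scene low",ray(ks,204,142,z).round(3))
a=av(YAW,53); Rm=tool(a,Z); g=ORG+.033*D; tcp=g+.019*a
print("grasp",g,"tcp",tcp)
row(tcp-.10*a,Rm); row(tcp,Rm)
E
```

```text
0 top [ 0.389 -0.48   0.   ] scene R top [ 0.091 -0.553  0.   ] scene low [ 0.36  -0.495  0.   ]
0.04 top [ 0.389 -0.462  0.04 ] scene R top [ 0.143 -0.508  0.04 ] scene low [ 0.399 -0.453  0.04 ]
0.08 top [ 0.389 -0.445  0.08 ] scene R top [ 0.195 -0.463  0.08 ] scene low [ 0.438 -0.41   0.08 ]
grasp [ 0.44837277 -0.30468612  0.11071334] tcp [ 0.45883486 -0.30007179  0.09553926]
row [-0.2968, 0.0297, -0.2005, -0.0135, -0.0404, 0.2053] rows>= 8.6
row [-0.3565, 0.1095, -0.2084, -0.0135, -0.0404, 0.2053] rows>= 10.2
```

```bash
python3 -m handwheel '[[[-0.15,-0.03,-0.1,-0.0068,-0.02,0.1],[-0.15,-0.03,-0.1,-0.0068,-0.02,0.1],[-0.15,-0.03,-0.1,-0.0068,-0.02,0.1],[-0.15,-0.03,-0.1,-0.0068,-0.02,0.1],[-0.297,0.03,-0.2,-0.0135,-0.0404,0.205],[-0.297,0.03,-0.2,-0.0135,-0.0404,0.205],[-0.297,0.03,-0.2,-0.0135,-0.0404,0.205],[-0.297,0.03,-0.2,-0.0135,-0.0404,0.205],[-0.297,0.03,-0.2,-0.0135,-0.0404,0.205],[-0.297,0.03,-0.2,-0.0135,-0.0404,0.205],[-0.297,0.03,-0.2,-0.0135,-0.0404,0.205]]]' 1
python3 - <<'E'
from h import *
print(r.get_state()["q"].round(3),r.get_state()["clock"])
im=snapshot("wrist"); cv2.imwrite("pics/w1.png",im[:,:,::-1])
k=get_calibration("wrist"); b=boxes_of("blue_vase","wrist"); print(b)
o=im[...,::-1].copy()
for s in (0,.033,.085,.15):
    t=np.linspace(0,6.3,60)[:,None]; c=np.cross(D,Z); rr=.026 if s<.09 else .0175
    cv2.polylines(o,[proj(k,ORG+s*D+rr*(np.cos(t)*Z+np.sin(t)*c)).round().astype(np.int32)],True,(0,0,255))
cv2.imwrite("pics/w1o.png",o)
a=av(YAW,53); Rm=tool(a,Z); g=ORG+.033*D; tcp=g+.019*a; row(tcp,Rm)
E
```

```text
clock: 1.32
tool_pos: [0.4048, -0.3229, 0.175]
eef_rot: [0.08, 0.703, -0.609, 0.359]
contact_force: [-1.3, -0.3, -0.6]
opening: 1.003
[ 1.49   0.778 -0.804  2.125 -0.376  0.256  0.107] 1.3167
[{'bbox': [287.6, 98.5, 355.2, 245.2], 'confidence': 0.94}, {'bbox': [177.3, 346.6, 281.4, 373.0], 'confidence': 0.81}]
row [-0.0008, 0.1001, -0.0021, -0.0007, -0.0002, 0.0005] rows>= 2.4
```

View pics/w1o.png

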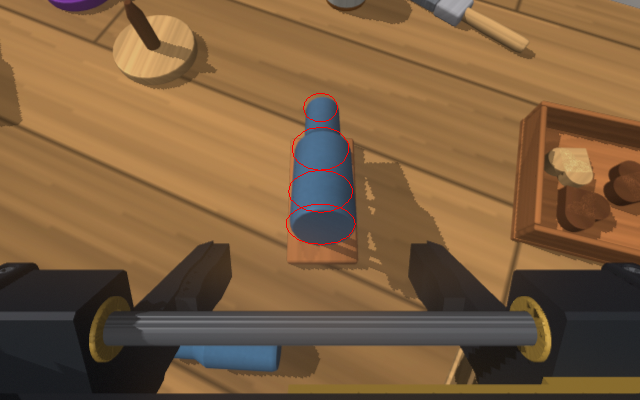

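The wrist view shows the predicted rings lying on the vase (mouth ~(321,107), underside ~(321,224)), so the pose is confirmed. The pale stand shows at ~(155,48). Next I'll advance and grip.

```bash
python3 -m handwheel '[[[0,0.025,-0.002,0,0,0],[-0.001,0.05,-0.002,0,0,0],[-0.001,0.07,-0.002,0,0,0],[-0.001,0.085,-0.002,0,0,0],[-0.001,0.1,-0.002,0,0,0],[-0.001,0.1,-0.002,0,0,0],[-0.001,0.1,-0.002,0,0,0]]]'
python3 -m handwheel '[[[0,0,0,0,0,0],[0,0,0,0,0,0],[0,0,0,0,0,0],[0,0,0,0,0,0],[0,0,0,0,0,0],[0,0,0,0,0,0],[0,0,0,0,0,0],[0,0,0,0,0,0],[0,0,0,0,0,0],[0,0,0,0,0,0]]]' -1 30
python3 - <<'E'
from h import *
print(r.get_state()["q"].round(3),r.get_state()["tool_pos"],r.get_state()["opening"],r.get_state()["contact_force"])
E
```

```text
clock: 2.0
tool_pos: [0.4593, -0.3029, 0.0971]
eef_rot: [0.081, 0.703, -0.61, 0.357]
contact_force: [0.3, -0.1, 0.1]
opening: 1.001
clock: 2.83
tool_pos: [0.4591, -0.3008, 0.0974]
eef_rot: [0.08, 0.703, -0.609, 0.357]
contact_force: [0.9, -0.4, -0.7]
opening: 0.54
[ 1.326  0.936 -0.751  2.139 -0.953  0.043  0.673] [ 0.45909725 -0.30075988  0.09742453] 0.5400130361579836 [ 0.92183049 -0.3972021  -0.70043008]
```

Run:
```python
from h import *
s=r.get_state(); Rm=R.from_quat(s["eef_rot"]).as_matrix()
row(s["tool_pos"]+[0,0,.03],Rm); row(s["tool_pos"]+[0,0,.16],Rm)
```

```text
row [-0.018, -0.024, -0.0001, 0.0, -0.0, -0.0] rows>= 0.7
row [-0.0961, -0.1279, -0.0004, 0.0, -0.0, -0.0] rows>= 3.8
```

```bash
python3 -m handwheel '[[[-0.009,-0.012,0,0,0,0],[-0.018,-0.024,0,0,0,0],[-0.03,-0.04,0,0,0,0],[-0.045,-0.06,0,0,0,0],[-0.06,-0.08,0,0,0,0],[-0.075,-0.1,0,0,0,0],[-0.09,-0.12,0,0,0,0],[-0.096,-0.128,0,0,0,0],[-0.096,-0.128,0,0,0,0],[-0.096,-0.128,0,0,0,0]]]' - 40
python3 - <<'E'
from h import *
s=r.get_state()
print(s["q"].round(3),s["tool_pos"],s["opening"],s["contact_force"])
sc=snapshot("scene"); tp=snapshot("top"); w=snapshot("wrist")
cv2.imwrite("pics/s2.png",np.vstack([w[:330],cv2.resize(sc[20:300,120:460],(640,527))])[:, :, ::-1][:, :][::1])
kw=get_calibration("wrist")
im=cv2.imread("pics/s2.png"); cv2.imwrite("pics/s2.png",cv2.resize(im,None,fx=.69,fy=.69,interpolation=cv2.INTER_AREA))
E
```

```text
clock: 3.67
tool_pos: [0.4588, -0.3003, 0.2573]
eef_rot: [0.08, 0.704, -0.609, 0.358]
contact_force: [-0.7, 0.8, -2.1]
opening: 0.533
[ 1.161  0.546 -0.431  2.036 -0.84   0.527  0.381] [ 0.45884111 -0.30032396  0.2573283 ] 0.5328584938645946 [-0.6528331   0.81675849 -2.10278622]
```

View pics/s2.png

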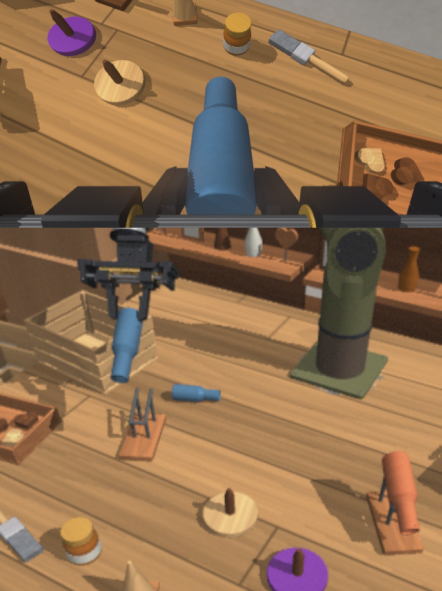

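Run:
```python
from h import *
# stand fit from wrist picture
im=snapshot("wrist"); k=get_calibration("wrist")
g=cv2.GaussianBlur(im,(0,0),1).astype(float)
G=np.sqrt(sum(cv2.Sobel(g[...,i],-1,1,0)**2+cv2.Sobel(g[...,i],-1,0,1)**2 for i in range(3))).astype(np.float32)
t=np.linspace(0,2*np.pi,180)
def cost(q):
    P=proj(k,np.c_[q[0]+.055*np.cos(t),q[1]+.055*np.sin(t),0*t+.016]).astype(np.float32)
    return -cv2.remap(G,P[None,:,0].copy(),P[None,:,1].copy(),cv2.INTER_LINEAR).mean()
c=[(cost((x,y)),x,y) for x in np.arange(.565,.605,.001) for y in np.arange(-.015,.028,.001)]
c.sort(); print("stand wrist",[tuple(np.round(v,4)) for v in c[:4]])
a=av(YAW,123); Rm=tool(a,Z); row(np.array([.54,-.12,.16+.117])+.019*a,Rm)
```

```text
stand wrist [(np.float64(-208.3811), np.float64(0.585), np.float64(0.006)), (np.float64(-206.8831), np.float64(0.586), np.float64(0.006)), (np.float64(-202.9327), np.float64(0.585), np.float64(0.007)), (np.float64(-200.4167), np.float64(0.586), np.float64(0.007))]
row [-0.1123, 0.0791, -0.1317, 0.0021, 0.0007, -0.3883] rows>= 9.8
```

```bash
python3 -m handwheel '[[[-0.03,0,-0.02,0,0,-0.04],[-0.06,0,-0.04,0,0,-0.08],[-0.08,0.01,-0.06,0,0,-0.12],[-0.1,0.02,-0.08,0,0,-0.16],[-0.11,0.03,-0.1,0,0,-0.2],[-0.11,0.04,-0.12,0,0,-0.24],[-0.112,0.06,-0.13,0,0,-0.28],[-0.112,0.07,-0.132,0,0,-0.32],[-0.112,0.079,-0.132,0,0,-0.36],[-0.112,0.079,-0.132,0.002,0.001,-0.388],[-0.112,0.079,-0.132,0.002,0.001,-0.388],[-0.112,0.079,-0.132,0.002,0.001,-0.388]]]'
python3 - <<'E'
from h import *
s=r.get_state(); print(s["q"].round(3),s["opening"],s["contact_force"])
Rm=R.from_quat(s["eef_rot"]).as_matrix(); print(Rm.round(3).tolist())
sc=snapshot("scene");ks=get_calibration("scene");bs=boxes_of("blue_vase","scene"); tp=snapshot("top");kt=get_calibration("top");bt=boxes_of("blue_vase","top"); print(bs,bt)
cv2.imwrite("pics/sc3.png",sc[...,::-1]);cv2.imwrite("pics/tp3.png",tp[...,::-1])
o=sc[20:260,150:450]; p=tp[100:300,240:540]
cv2.imwrite("pics/c3.png",cv2.resize(np.vstack([o,p]),None,fx=1.3,fy=1.3)[...,::-1])
E
```

```text
clock: 4.87
tool_pos: [0.5315, -0.1232, 0.2613]
eef_rot: [0.334, -0.622, 0.706, 0.054]
contact_force: [0.7, -0.4, -2.1]
opening: 0.536
[-0.13   0.828  0.277  1.286  0.074  1.547 -1.063] 0.5358488657361382 [ 0.67718633 -0.40290608 -2.14468928]
[[-0.771, -0.492, 0.405], [-0.34, -0.219, -0.915], [0.539, -0.842, 0.002]]
[{'bbox': [247.7, 120.2, 269.0, 176.6], 'confidence': 0.67}, {'bbox': [269.6, 144.2, 289.7, 152.0], 'confidence': 0.44}] [{'bbox': [364.3, 151.0, 396.0, 181.9], 'confidence': 0.65}, {'bbox': [396.1, 262.9, 443.4, 288.7], 'confidence': 0.58}]
```

View pics/c3.png

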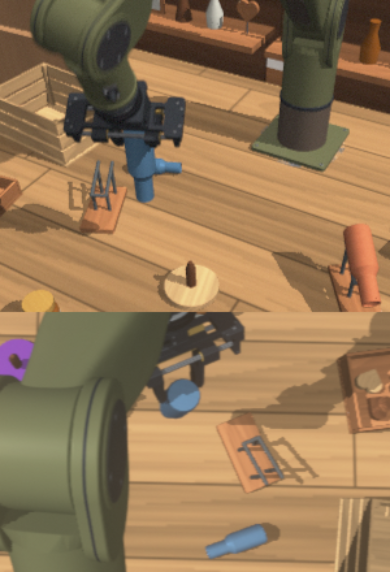

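```bash
cat >> h.py <<'E'
def held(st,s,phi,lat=0,depth=0):
    """vase origin, axis from grip: s grasp dist from underside, phi=angle between tool y and axis (deg)"""
    Rm=R.from_quat(st["eef_rot"]).as_matrix(); p=np.radians(phi)
    d=Rm@np.array([-np.sin(p),np.cos(p),0]); n=Rm@np.array([np.cos(p),np.sin(p),0])
    g=np.array(st["tool_pos"])-.019*Rm[:,1]+lat*Rm[:,2]+depth*n
    return g-s*d,d
E
python3 - <<'E'
from h import *
st=r.get_state(); w=snapshot("wrist"); k=get_calibration("wrist"); 
m=(w[...,2].astype(int)>w[...,0]+8).astype(np.uint8); m[300:]=0
n,lab,sta,cen=cv2.connectedComponentsWithStats(m); i=1+sta[1:,4].argmax(); m=(lab==i).astype(float); print(sta[i])
g0,d0=held(st,.033,33); print(d0.round(3))
rowmax=sta[i][1]+sta[i][3]
wt=np.ones_like(m); wt[int(rowmax)-15:]=0
def cost(v):
    o,d=held(st,v[0],v[1],v[2],v[3]); return (np.abs(render(k,o,d)-m)*wt).sum()/m.sum()
best=None
for free in ([0,1,2],[0,1,2,3]):
    x0=np.array([.033,33,0,0.]); sc=np.array([.005,5,.003,.004])
    f=lambda v:cost(x0+np.array([v[free.index(j)] if j in free else 0 for j in range(4)])*sc)
    res=minimize(f,np.zeros(len(free)),method="Nelder-Mead",options=dict(initial_simplex=np.vstack([np.zeros(len(free)),np.eye(len(free))]),maxiter=250))
    print(free,(res.x*sc[free]+x0[free]).round(4),round(res.fun,4),round(f(np.zeros(len(free))),4))
    v=x0.copy(); v[free]+=res.x*sc[free]
    o,d=held(st,*v); print(" org",o.round(4),"d",d.round(3),"mouth",(o+.15*d).round(4)); best=best if best is not None else v
# top check
tp=cv2.imread("pics/tp3.png"); kt=get_calibration("top"); print("underside px pred",proj(kt,np.array([held(st,*best)[0]])).round(1),"box c",(380.2,166.5))
ks=get_calibration("scene"); o,d=held(st,*best); print("scene mouth px pred",proj(ks,np.array([o+.15*d])).round(1))
oo=w[...,::-1].copy(); cs,_=cv2.findContours((render(k,o,d)>.5).astype(np.uint8),0,1); cv2.drawContours(oo,cs,-1,(0,0,255),1); 
s2=cv2.imread("pics/sc3.png"); cs,_=cv2.findContours((render(ks,o,d)>.5).astype(np.uint8),0,1); cv2.drawContours(s2,cs,-1,(0,0,255),1)
cs,_=cv2.findContours((render(kt,o,d)>.5).astype(np.uint8),0,1); cv2.drawContours(tp,cs,-1,(0,0,255),1)
c=lambda i,x,y,n,S:cv2.resize(i[y:y+n,x:x+n],(S,S),interpolation=cv2.INTER_CUBIC)
cv2.imwrite("pics/fit4.png",np.vstack([cv2.resize(oo,(560,350)),np.hstack([c(s2,210,100,90,250),np.zeros((250,60,3),np.uint8),c(tp,335,120,90,250)])]))
E
```

```text
[  268    95   109   205 15910]
[ 0.011  0.004 -1.   ]
[0, 1, 2] [ 0.0361 32.2255  0.    ] 0.0578 0.0762
 org [ 0.5399 -0.1201  0.3121] d [-0.002 -0.001 -1.   ] mouth [ 0.5396 -0.1203  0.1621]
[0, 1, 2, 3] [ 3.03000e-02  3.39838e+01 -4.00000e-04  6.70000e-03] 0.0357 0.0762
 org [ 0.5327 -0.1228  0.3061] d [ 0.026  0.011 -1.   ] mouth [ 0.5367 -0.1212  0.1561]
underside px pred [[383.6 161. ]] box c (380.2, 166.5)
scene mouth px pred [[261.4 169.2]]
```

View pics/fit4.png

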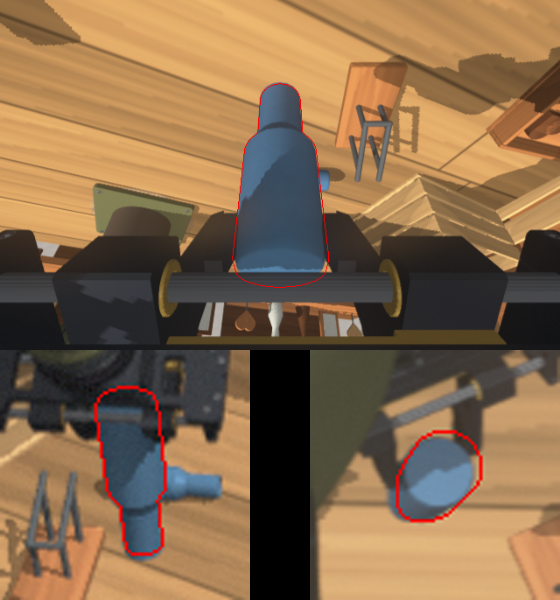

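The views show the vase held nearly upright and centred in the jaws: wrist mouth ~(320,95), and the scene outline matches. The top view hints at an offset of about 2 px. I'll move it over the peg and recheck there.

Run:
```python
from h import *
s=r.get_state(); Rm=R.from_quat(s["eef_rot"]).as_matrix()
row(s["tool_pos"]+[.0475,.1275,-.01],Rm); row(s["tool_pos"]+[.0475,.1275,-.06],Rm)
```

```text
row [-0.0853, -0.0422, -0.0977, -0.0, -0.0, 0.0] rows>= 3.3
row [-0.112, 0.0001, -0.0978, -0.0, -0.0, 0.0] rows>= 3.6
```

```bash
python3 -m handwheel '[[[-0.015,-0.008,-0.018,0,0,0],[-0.035,-0.018,-0.04,0,0,0],[-0.055,-0.028,-0.065,0,0,0],[-0.075,-0.038,-0.085,0,0,0],[-0.085,-0.042,-0.097,0,0,0],[-0.095,-0.026,-0.098,0,0,0],[-0.105,-0.01,-0.098,0,0,0],[-0.112,0,-0.098,0,0,0],[-0.112,0,-0.098,0,0,0],[-0.112,0,-0.098,0,0,0]]]'
python3 - <<'E'
from h import *
st=r.get_state(); print(st["q"].round(3),st["contact_force"].round(1))
Rm=R.from_quat(st["eef_rot"]).as_matrix()
V={}
for c in("wrist","scene","top"):
    k=get_calibration(c); im=snapshot(c); cv2.imwrite(f"pics/{c}5.png",im[...,::-1]); V[c]=(k,im)
o0=np.array([.5855,.0063,.248])
views=[]
for c,(k,im) in V.items():
    m=(im[...,2].astype(int)>im[...,0]+8).astype(np.uint8)
    # drop purple (r high vs g) and decoys: keep blobs overlapping predicted silhouette
    m&=(im[...,1].astype(int)>im[...,0]).astype(np.uint8)
    pr=render(k,o0,np.array([0,0,-1.])); near=cv2.dilate((pr>.3).astype(np.uint8),np.ones((13,13)))
    m=m*near; ys,xs=np.where(m); print(c,m.sum(),xs.min(),xs.max(),ys.min(),ys.max())
    # weights: ignore where dark neutral gripper
    g=im.astype(int); dark=((g.max(2)<95)&(g.max(2)-g.min(2)<30))|((g[...,1]>=g[...,0])&(g[...,1]>g[...,2])) 
    wt=near.astype(float)*(1-cv2.dilate(dark.astype(np.uint8),np.ones((3,3))))
    views.append((c,k,m.astype(float),wt))
def dv(v): d=np.array([v[3],v[4],-1.]); return d/np.linalg.norm(d)
def cost(v,vs): return sum((np.abs(render(k,v[:3],dv(v))-m)*w).sum()/m.sum() for c,k,m,w in vs)
sc=np.array([.005,.005,.005,.05,.05])
for nm,vs in (("all",views),("no top",views[:2]),("no wrist",views[1:])):
    x0=np.r_[o0,0,0]; 
    f=lambda u:cost(x0+u*sc,vs)
    q=minimize(f,np.zeros(5),method="Nelder-Mead",options=dict(initial_simplex=np.vstack([np.zeros(5),np.eye(5)]),maxiter=400))
    v=x0+q.x*sc; print(nm,v.round(4),round(q.fun,3),"mouth",(v[:3]+.15*dv(v)).round(4))
    if nm=="all": b=v
t=np.linspace(0,6.3,60)
out=[]
for c,k,m,w in views:
    i=V[c][1][...,::-1].copy(); cs,_=cv2.findContours((render(k,b[:3],dv(b))>.5).astype(np.uint8),0,1); cv2.drawContours(i,cs,-1,(0,0,255),1)
    for rr,z in((.055,.016),(.01,.016),(.01,.062),(.004,.08)): cv2.polylines(i,[proj(k,np.c_[.5855+rr*np.cos(t),.0063+rr*np.sin(t),0*t+z]).round().astype(np.int32)],True,(0,255,0))
    out.append(i)
x,y=proj(views[1][1],o0[None]-[0,0,.12])[0].astype(int)
x2,y2=proj(views[2][1],o0[None])[0].astype(int)
c=lambda i,x,y,n,S:cv2.resize(i[y-n//2:y+n//2,x-n//2:x+n//2],(S,S),interpolation=cv2.INTER_CUBIC)
cv2.imwrite("pics/fit5.png",np.vstack([cv2.resize(out[0][60:],(560,298)),np.hstack([c(out[1],x,y,120,280),c(out[2],x2,y2,100,280)])]))
E
```

```text
clock: 5.95
tool_pos: [0.5777, 0.0017, 0.2034]
eef_rot: [0.331, -0.624, 0.706, 0.053]
contact_force: [0.9, 0.3, -1.0]
opening: 0.532
[-0.268  0.958  0.249  1.152 -0.019  1.582 -1.221] [ 0.9  0.3 -1. ]
wrist 16756 268 371 95 311
scene 781 279 309 160 220
top 474 308 330 134 161
all [ 0.5804  0.0055  0.2532  0.068  -0.0053] 0.157 mouth [0.5906 0.0047 0.1036]
no top [0.5845 0.0061 0.2515 0.0148 0.0016] 0.078 mouth [0.5867 0.0064 0.1015]
no wrist [ 0.5809  0.005   0.2511  0.0654 -0.0092] 0.11 mouth [0.5907 0.0036 0.1014]
```

View pics/fit5.png

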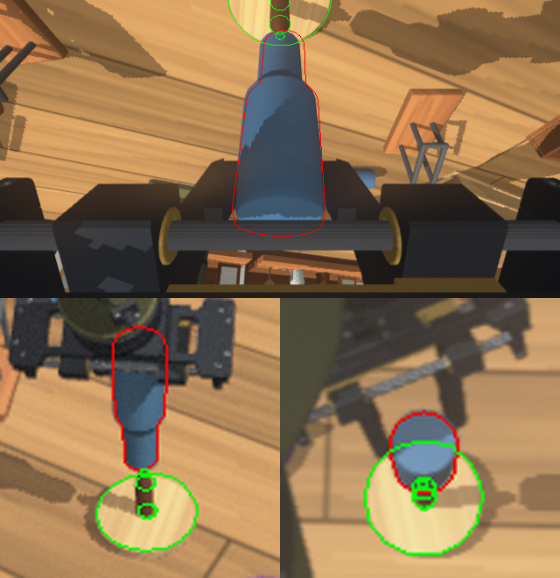

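Run:
```python
from h import *
s=r.get_state(); R0=R.from_quat(s["eef_rot"]); m=np.array([.588,.006,.102])
W=R.from_rotvec(R0.as_matrix()[:,2]*np.radians(-1.5)); Rm=(W*R0).as_matrix()
p=m+W.apply(s["tool_pos"]-m)+[-.002,0,0]
for dz in (0,-.03,-.045): row(p+[0,0,dz],Rm)
```

```text
row [-0.0006, -0.0006, -0.0008, -0.0, -0.0, -0.0083] rows>= 0.2
row [-0.0165, 0.0248, -0.0009, -0.0, -0.0, -0.0083] rows>= 0.7
row [-0.0245, 0.0375, -0.001, -0.0, -0.0, -0.0083] rows>= 1.1
```

```bash
python3 -m handwheel '[[[-0.001,-0.001,-0.001,0,0,-0.008],[-0.001,-0.001,-0.001,0,0,-0.008],[-0.006,0.007,-0.001,0,0,-0.008],[-0.011,0.016,-0.001,0,0,-0.008],[-0.0165,0.025,-0.001,0,0,-0.008],[-0.0205,0.031,-0.001,0,0,-0.008],[-0.0245,0.0375,-0.001,0,0,-0.008],[-0.0245,0.0375,-0.001,0,0,-0.008],[-0.0245,0.0375,-0.001,0,0,-0.008]]]'
python3 - <<'E'
from h import *
st=r.get_state(); print(st["contact_force"].round(1),st["moment"].round(2))
V={c:snapshot(c) for c in("scene","top","wrist")}
ks,kt=get_calibration("scene"),get_calibration("top")
x,y=proj(ks,np.array([[.5855,.006,.06]]))[0].astype(int); x2,y2=proj(kt,np.array([[.5855,.006,.16]]))[0].astype(int)
c=lambda i,x,y,n,S:cv2.resize(i[y-n//2:y+n//2,x-n//2:x+n//2],(S,S),interpolation=cv2.INTER_CUBIC)
cv2.imwrite("pics/c6.png",np.vstack([cv2.resize(V["wrist"][40:],(560,315)),np.hstack([c(V["scene"],x,y,100,280),c(V["top"],x2,y2,100,280)])])[...,::-1])
s=st["tool_pos"]; Rm=R.from_quat(st["eef_rot"]).as_matrix(); row(s+[0,0,-.02],Rm); row(s+[0,0,-.04],Rm); row(s+[.002,0,0],Rm); row(s+[0,.002,0],Rm)
E
```

```text
clock: 6.85
tool_pos: [0.578, 0.0041, 0.1567]
eef_rot: [0.34, -0.619, 0.705, 0.062]
contact_force: [-0.3, -0.3, -1.5]
opening: 0.536
[-0.3 -0.3 -1.5] [ 0.33 -0.69 -0.05]
row [-0.011, 0.0178, -0.0003, -0.0002, -0.0001, -0.0007] rows>= 0.5
row [-0.0221, 0.0345, -0.0004, -0.0002, -0.0001, -0.0007] rows>= 1.0
row [-0.0015, 0.0002, 0.0005, -0.0002, -0.0001, -0.0007] rows>= 0.0
row [-0.0006, 0.0007, -0.0021, -0.0002, -0.0001, -0.0007] rows>= 0.1
```

View pics/c6.png

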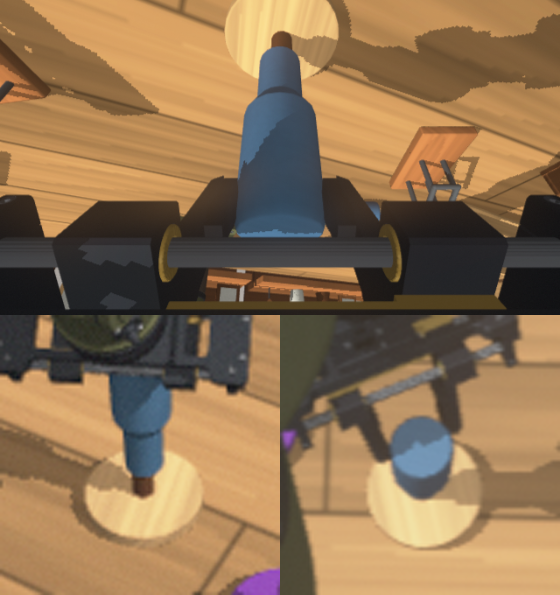

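The peg has entered the neck, centred in the scene crop at (143,485) and the wrist crop at (282,38), and there is no side force. I'll carry on down.

```bash
python3 -m handwheel '[[[-0.0028,0.0044,0,0,0,0],[-0.0055,0.0088,0,0,0,0],[-0.008,0.013,0,0,0,0],[-0.011,0.0175,0,0,0,0],[-0.014,0.022,0,0,0,0],[-0.0165,0.026,0,0,0,0],[-0.0165,0.026,0,0,0,0]]]'
python3 - <<'E'
from h import *
st=r.get_state(); print(st["contact_force"].round(2),st["moment"].round(2),st["tool_pos"].round(4),st["q"].round(2))
s=st["tool_pos"]; Rm=R.from_quat(st["eef_rot"]).as_matrix(); row(s+[0,0,-.01],Rm)
print("mouth est if s=.033,.030:",[held(st,x,33)[0][2]-.15 for x in(.033,.030)])
E
```

```text
clock: 7.58
tool_pos: [0.577, 0.0039, 0.1252]
eef_rot: [0.34, -0.619, 0.705, 0.062]
contact_force: [-0.2, -0.4, -2.3]
opening: 0.528
[-0.19 -0.36 -2.28] [ 0.3  -0.68  0.01] [0.577  0.0039 0.1252] [-0.27  1.06  0.24  1.18 -0.03  1.49 -1.24]
row [-0.0056, 0.0083, -0.0, 0.0, -0.0, 0.0] rows>= 0.2
mouth est if s=.033,.030: [np.float64(0.023975808930450482), np.float64(0.020976127409670198)]
```

```bash
python3 -m handwheel '[[[-0.001,0.0014,0,0,0,0],[-0.002,0.003,0,0,0,0],[-0.0028,0.0042,0,0,0,0],[-0.0028,0.0042,0,0,0,0],[-0.0028,0.0042,0,0,0,0]]]'
python3 -m handwheel '[[[-0.0006,0.0008,0,0,0,0],[-0.0011,0.0017,0,0,0,0],[-0.0011,0.0017,0,0,0,0],[-0.0011,0.0017,0,0,0,0]]]'
```

```text
clock: 8.0
tool_pos: [0.5778, 0.0038, 0.1215]
eef_rot: [0.34, -0.619, 0.705, 0.061]
contact_force: [0.1, 0.2, -1.6]
opening: 0.537
clock: 8.33
tool_pos: [0.5776, 0.0038, 0.1194]
eef_rot: [0.34, -0.619, 0.705, 0.061]
contact_force: [0.5, 0.7, -2.1]
opening: 0.533
```

```bash
python3 -m handwheel '[[[-0.0006,0.0008,0,0,0,0],[-0.0011,0.0017,0,0,0,0],[-0.0011,0.0017,0,0,0,0],[-0.0011,0.0017,0,0,0,0]]]'
python3 -m handwheel '[[[-0.0003,0.0005,0,0,0,0],[-0.0006,0.0009,0,0,0,0],[-0.0006,0.0009,0,0,0,0],[-0.0006,0.0009,0,0,0,0]]]'
python3 - <<'E'
from h import *
st=r.get_state(); print(held(st,.033,33)[0][2]-.15)
E
```

```text
clock: 8.67
tool_pos: [0.5781, 0.0038, 0.1189]
eef_rot: [0.339, -0.619, 0.705, 0.061]
contact_force: [1.6, 1.0, 6.4]
opening: 0.536
clock: 9.0
tool_pos: [0.5784, 0.0038, 0.1188]
eef_rot: [0.339, -0.619, 0.706, 0.061]
contact_force: [1.3, 1.6, 10.9]
opening: 0.536
0.01762100781877793
```

Contact at an estimated rim height of 17.6 mm with ~11 N up, so the rim is on the base. I'll ease off 1 mm, then release.

```bash
python3 -m handwheel '[[[0.0008,-0.0012,0,0,0,0],[0.0008,-0.0012,0,0,0,0],[0.0008,-0.0012,0,0,0,0]]]'
python3 -m handwheel '[[[0,0,0,0,0,0],[0,0,0,0,0,0],[0,0,0,0,0,0],[0,0,0,0,0,0],[0,0,0,0,0,0],[0,0,0,0,0,0],[0,0,0,0,0,0],[0,0,0,0,0,0]]]' 1
python3 - <<'E'
from h import *
V={c:snapshot(c) for c in("scene","wrist")}
ks=get_calibration("scene")
x,y=proj(ks,np.array([[.5855,.006,.08]]))[0].astype(int)
c=lambda i,x,y,n,S:cv2.resize(i[y-n//2:y+n//2,x-n//2:x+n//2],(S,S),interpolation=cv2.INTER_CUBIC)
cv2.imwrite("pics/c7.png",np.hstack([cv2.resize(V["wrist"],(480,300)),c(V["scene"],x,y,120,300)])[...,::-1])
E
```

```text
clock: 9.25
tool_pos: [0.578, 0.0037, 0.1189]
eef_rot: [0.339, -0.619, 0.705, 0.061]
contact_force: [1.0, 0.3, 8.1]
opening: 0.534
clock: 9.92
tool_pos: [0.5776, 0.0037, 0.1176]
eef_rot: [0.34, -0.619, 0.705, 0.062]
contact_force: [-0.1, -0.4, -0.5]
opening: 1.002
```

View pics/c7.png

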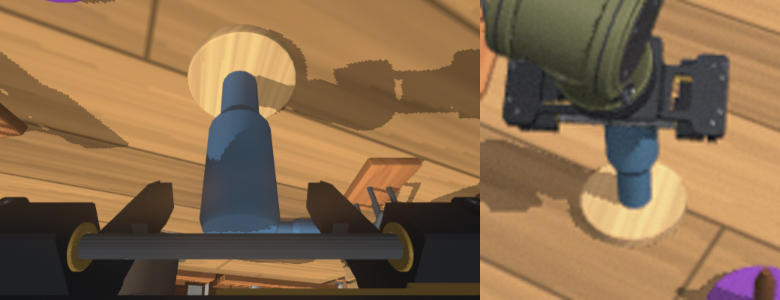

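It stands on the base with the fingers open and clear on both sides. Now I'll withdraw along the tool axis.

```bash
python3 -m handwheel '[[[0,-0.01,0,0,0,0],[0,-0.025,0,0,0,0],[0,-0.045,0,0,0,0],[0,-0.07,0,0,0,0],[0,-0.1,0,0,0,0],[0,-0.13,0,0,0,0],[0,-0.15,0,0,0,0],[0,-0.15,0,0,0,0],[0,-0.15,0,0,0,0],[0,-0.15,0,0,0,0]]]'
python3 - <<'E'
from h import *
st=r.get_state(); print(st["contact_force"].round(2),st["q"].round(2))
views=[];pics=[]
ks,kt=get_calibration("scene"),get_calibration("top")
V={c:snapshot(c) for c in("scene","top","wrist")}
for t in("terracotta_vase",): print(t,[boxes_of(t,c)[:1] for c in("scene","top")])
k,w=get_calibration("wrist"),V["wrist"]
o0=np.array([.5855,.0063,.166])
for c,k in(("scene",ks),("wrist",k)):
    im=V[c]; m=(im[...,2].astype(int)>im[...,0]+8)&(im[...,1]>im[...,0]); near=cv2.dilate((render(k,o0,np.array([0,0,-1.]))>.3).astype(np.uint8),np.ones((13,13)))
    m=m*near; g=im.astype(int); dark=(g.max(2)<95)&(g.max(2)-g.min(2)<30)
    views.append((k,m.astype(float),near*(1-cv2.dilate(dark.astype(np.uint8),np.ones((3,3))))))
def dv(v): d=np.array([v[3],v[4],-1.]); return d/np.linalg.norm(d)
sc=np.array([.005,.005,.005,.05,.05])
x0=np.r_[o0,0,0]; f=lambda u:sum((np.abs(render(k,(x0+u*sc)[:3],dv(x0+u*sc))-m)*w).sum()/m.sum() for k,m,w in views)
q=minimize(f,np.zeros(5),method="Nelder-Mead",options=dict(initial_simplex=np.vstack([np.zeros(5),np.eye(5)]),maxiter=300)); v=x0+q.x*sc
print(v.round(4),round(q.fun,3),"mouth",(v[:3]+.15*dv(v)).round(4))
cv2.imwrite("pics/c8.png",np.vstack([cv2.resize(w_,(560,s)) for w_,s in((V["wrist"][:300],262),(V["scene"][100:330,120:480],330))])[...,::-1])
E
```

```text
clock: 10.85
tool_pos: [0.6529, 0.0372, 0.2413]
eef_rot: [0.34, -0.619, 0.705, 0.062]
contact_force: [-0.3, -0.4, -0.1]
opening: 0.999
[-0.29 -0.38 -0.1 ] [-0.26  1.12  0.26  0.65 -0.05  1.96 -1.24]
terracotta_vase [[{'bbox': [415.1, 193.9, 445.4, 257.9], 'confidence': 0.78}], [{'bbox': [182.2, 184.0, 213.5, 238.3], 'confidence': 0.86}]]
[ 0.5859  0.0085  0.1643 -0.019  -0.016 ] 0.088 mouth [0.5831 0.0061 0.0143]
```

View pics/c8.png

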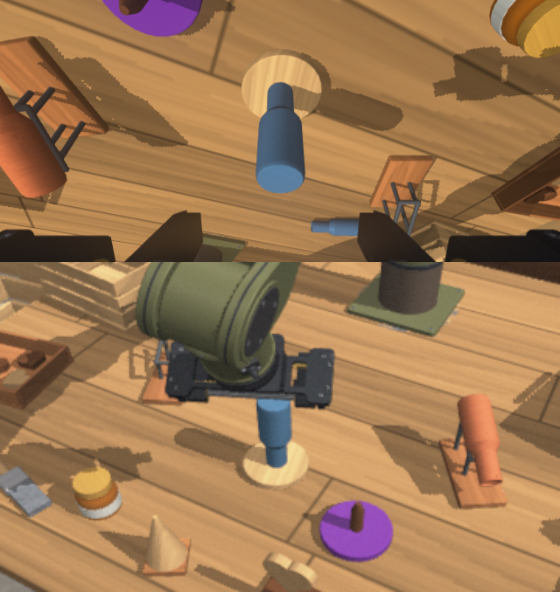

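The vase stands on the pale stand, tilted about 1.4° with its rim fitted at ~14 mm (the base is at 16 mm). The gripper is clear and the terracotta vase hasn't moved, so I'm handing in.

```bash
python3 -c "
from plant import job
print(job.finish_job())"
```

```text
the job is handed in; nothing more can be done
None
```

The blue vase is upside down on the pale drying stand with the peg in its neck, released, and I have handed the job in at about 11 s of the 43 s allowed. No verdict was reported.

**What I did:** I gripped the vase by the bottom of its body in the cradle and lifted it straight up. I then turned it over and lowered it onto the peg until the wrist felt about 11 N from the base. After easing off, I opened the fingers and backed away along the tool axis.

**Last checks:**

| Check | Result | Limit |
|---|---|---|
| Tilt of the vase | about 1.4° | 10° |
| Mouth centre from the peg axis | about 2.5 mm | 12 mm |
| Rim height above the table | about 14 mm | 24 mm |
| Wrist force with the gripper clear | under 0.5 N | – |
| Terracotta vase | box moved no more than about 4 px; still in its cradle | 30 mm |

**Disagreements:**
- The 14 mm rim height is below the 16 mm base, so it carries at least 2 mm of camera fitting error. The arm's own reading at contact was 17.6 mm.
- While the vase hung over the peg, the fits using the top camera gave about 4° of tilt, against about 1° from the wrist and scene cameras. I corrected by 1.5°, and the vase went on without any notable side force.
- The gripper read about 47 mm open on the 52 mm body, but the hold was firm.

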